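# Click the loose marker caps home

## Robot

A 7-joint arm with a two-finger parallel gripper is mounted at the origin on the work surface. World frame = base frame: x ahead of the robot, y to its left, z up, the work surface at z = 0. Lengths are in mm, angles in rad, forces in N, time in s.
With the tool pointing down it reaches from about 350 to 900 mm from the base axis. Payload 19.9 kg.
Tool frame: the origin (TCP) lies between the finger pads; the fingertips stand 19 mm ahead of it and the grasp point (between the pads) is the TCP; z points along the fingers, y is the line along which they close (so a half turn about z gives the same grasp; the last joint's range is limited). The gripper opens to 94 mm and grips with 3 to 60 N. Pads are 16 mm wide; open, the fingers measure 119 mm over their backs; the gripper's body (75 mm by 177 mm) begins 78 mm behind the grasp point.
Start: joints at [-1.246, 0.417, -0.01, 1.614, 0.005, 1.111, -0.053], TCP at [224.132, 583.408, 224.425] pointing down, gripper open.
Joint ranges: [-2.81, 2.81], [-0.39, 2.02], [-1.27, 1.25], [0.06, 2.57], [-1.19, 4.33], [0.19, 2], [-2.82, 2.82]. Speed limits (rad/s): [1.89, 1.89, 2.39, 2.39, 3.01, 3.01, 3.01].

## Interface

Orientations are given as [roll, pitch, yaw] about the fixed x, y, z axes, in that order (R = Rz(yaw) Ry(pitch) Rx(roll)).
In Python, from plant import r gives the robot as it stands. The module is installed in compiled form; this text tells all that it offers.
- The arm moves only by the tool carry_out, never from a script. Its argument "increments" is a list of rows, each a list of 2 entries, a list of its own where there are three numbers: the shift along the world's x, y, z in m, then the turn, a rotation vector about the world's x, y, z in degrees. A call has 1 to 12 rows; each row shifts and turns the commanded pose from where the row before left it; what a row does not reach is not made up. A row lasts 1/10 s, in which the tool goes at most 50 mm and 8.59 degrees, less where a joint would pass 70% of its speed; a pose out of reach is approached as far as the arm can. A call is refused whole if a number of a shift passes 0.05 or a number of a turn 8.59, either way. A call with a gripper value outside its range is refused whole. "fingers" is the finger opening in m, from 0 to 0.094, set as the call begins (left out, the last holds). The fingers move at their own pace and stop on an object; the grip force is fixed at half the most. Time passes only in rows, so rows that do not move let the fingers close. It gives the time, the measured TCP pose, the force, the opening and the grip force at its end, in the units of the state.
- r.sense(): the state, without advancing time (a new reading comes with each control period).
- r.snapshot(name): name is "side" or "top" or "wrist"; returns a dict with "frame" (400x640x3 uint8, red, green, blue), "z_map" (400x640 float32, mm along the optical axis (not along the pixel's ray), 0 where there is no reading), "camera_matrix" (3x3 intrinsics, pixels), "world_to_cam" (4x4, takes a point from world to camera coordinates); the wrist camera has in their place "mount" (4x4, takes a point from camera to tool coordinates, whose origin is the TCP and whose axes are the flange's). Camera axes: x right, y down, z forward; pixel columns grow to the right and rows downward; lengths in mm; the calibration is good to about 2 mm. A picture is of the moment at which its call begins: read the wrist's pose just before it.
- r.finish_job(): hands the job in; it is judged then, once.
The state is a dict: "time_s": time; "q": joint angles; "joint_velocities": joint speeds; "effort": joint torques, N m; "position": TCP position; "orientation": TCP orientation; "force": force on the tool from outside, world axes, zero at the start; "ft_torque": the same for the moment, N m; "grip_width": opening from 0.0 (shut) to 1.0 (fully open); "gripper_force": force on a finger pad.
Only numpy, scipy, OpenCV 4.12 (cv2) and the standard library are available. Lean on these libraries where they do the work, as an engineer would, in place of code of your own. Each camera call takes 0.05 s, during which the arm holds its last target. There are 200 camera calls.

## Task

Two of the four jumbo markers lying in the desk tray have been left with their caps standing off, so a yellow neck shows and they will dry out. Push those caps fully home along the marker until they snap shut, so that all four markers end up closed and still lying in their own slots. Leave the tape, glue bottle and pin box where they are.

Things in the scene. Friction and masses are not known exactly. Their poses are not given: they have to be found in the camera images.
- tray: Plywood tray fixed to the table, 206 mm wide (y); its -x side faces roughly the robot, yaw varies. Origin under it at table height. Four slots along x at y = -75, -25, 25, 75 mm, floors 14 mm above the table, low dividers 28 mm. Floors and dividers end at x = -38 mm, where the slots are open and the caps overhang; a stop wall 44 mm high closes the other end, inner face at x = 55 mm.
- red_mid (a point): Middle of the barrel of the loose marker with the red cap, on its axis, 28 mm above the table; it lies in any one of the slots. Barrel white with a band in the cap colour, 28 mm in diameter, 100 mm long. x runs from the cap end to the rear end, which has 1 to 5 mm of slack to the stop wall (pushed, it slides back to it). It may roll about x.
- red_end (a point): Centre of the flat outer end face of the red cap, moves with it. The cap is 31 mm in diameter, 46 mm long, on the barrel's axis. Home: end face 96 mm from the barrel's middle, no neck to be seen. Proud: farther out by the joint's value, and a yellow neck 23 mm in diameter shows between cap and barrel.
- red_cap (a joint): How far the red cap stands off, in m: 0 = fully home on the barrel's shoulder, 0.014 = the farthest. A cap left proud starts at 0.010 to 0.013. Pushing it along the axis towards the barrel takes about 2 N at first and about 9 N at 9 mm from home to climb the catch, less after; from some 2.5 mm it snaps home by itself and stays there.
- blue_mid (a point): Middle of the barrel of the loose marker with the blue cap, on its axis, 28 mm above the table; it lies in any one of the slots. Barrel white with a band in the cap colour, 28 mm in diameter, 100 mm long. x runs from the cap end to the rear end, which has 1 to 5 mm of slack to the stop wall (pushed, it slides back to it). It may roll about x.
- blue_end (a point): Centre of the flat outer end face of the blue cap, moves with it. The cap is 31 mm in diameter, 46 mm long, on the barrel's axis. Home: end face 96 mm from the barrel's middle, no neck to be seen. Proud: farther out by the joint's value, and a yellow neck 23 mm in diameter shows between cap and barrel.
- blue_cap (a joint): How far the blue cap stands off, in m: 0 = fully home on the barrel's shoulder, 0.014 = the farthest. A cap left proud starts at 0.010 to 0.013. Pushing it along the axis towards the barrel takes about 2 N at first and about 9 N at 9 mm from home to climb the catch, less after; from some 2.5 mm it snaps home by itself and stays there.
- green_mid (a point): Middle of the barrel of the loose marker with the green cap, on its axis, 28 mm above the table; it lies in any one of the slots. Barrel white with a band in the cap colour, 28 mm in diameter, 100 mm long. x runs from the cap end to the rear end, which has 1 to 5 mm of slack to the stop wall (pushed, it slides back to it). It may roll about x.
- green_end (a point): Centre of the flat outer end face of the green cap, moves with it. The cap is 31 mm in diameter, 46 mm long, on the barrel's axis. Home: end face 96 mm from the barrel's middle, no neck to be seen. Proud: farther out by the joint's value, and a yellow neck 23 mm in diameter shows between cap and barrel.
- green_cap (a joint): How far the green cap stands off, in m: 0 = fully home on the barrel's shoulder, 0.014 = the farthest. A cap left proud starts at 0.010 to 0.013. Pushing it along the axis towards the barrel takes about 2 N at first and about 9 N at 9 mm from home to climb the catch, less after; from some 2.5 mm it snaps home by itself and stays there.
- orange_mid (a point): Middle of the barrel of the loose marker with the orange cap, on its axis, 28 mm above the table; it lies in any one of the slots. Barrel white with a band in the cap colour, 28 mm in diameter, 100 mm long. x runs from the cap end to the rear end, which has 1 to 5 mm of slack to the stop wall (pushed, it slides back to it). It may roll about x.
- orange_end (a point): Centre of the flat outer end face of the orange cap, moves with it. The cap is 31 mm in diameter, 46 mm long, on the barrel's axis. Home: end face 96 mm from the barrel's middle, no neck to be seen. Proud: farther out by the joint's value, and a yellow neck 23 mm in diameter shows between cap and barrel.
- orange_cap (a joint): How far the orange cap stands off, in m: 0 = fully home on the barrel's shoulder, 0.014 = the farthest. A cap left proud starts at 0.010 to 0.013. Pushing it along the axis towards the barrel takes about 2 N at first and about 9 N at 9 mm from home to climb the catch, less after; from some 2.5 mm it snaps home by itself and stays there.
- tape: Roll of blue tape lying flat, 90 mm outside and 68 mm inside diameter, 25 mm high, left of the tray (+y side). Origin at the centre of its underside. Bystander.
- glue: White glue bottle with orange cap standing right of the tray (-y side), 52 mm in diameter, 130 mm high. Origin at the centre of its underside. Bystander.
- pinbox: Flat greenish clear-lidded pin box, 94 x 64 x 25 mm, to the robot's right. Origin at the centre of its underside. Bystander.
Things that resemble listed ones, but are neither listed nor needed, are in the scene too. Leave any pink, purple or turquoise look-alike of the part that bears red_mid alone.

How it is judged:
By the outcome, as a careful person would: the job done as asked, in the order asked, and still so for the second after the job is handed in, with the robot touching nothing.
It also fails if it takes over 38 s, if anything falls off the work surface, if the arm or the gripper's body presses on something with over 40 N, if the wrist force passes 120 N, or if a joint passes its speed limit or range.

## Working session

There is one attempt and no reset: what is moved stays moved. The work goes in short steps, Python scripts to look and compute and a tool call to move; the robot and the scene stay as the last step left them, time stands still between calls to the robot, and variables do not carry over. Pictures are saved under pics/ and viewed, at most 10 in all, crops included, and the job is handed in when it is done.

Besides the shell and the picture viewer there is one more tool, called after ">>>" as name([rows], argument=value, ...), one row to a line, values as JSON. carry_out: Moves the arm, as the interface text tells. Its arguments: {"type":"object","properties":{"increments":{"type":"array","items":{"type":"array"}},"fingers":{"type":"number"}},"required":["increments"]}

```bash
mkdir -p pics
python3 - <<'E'
from plant import r
import cv2,numpy as np
s=r.sense();print({k:np.round(v,3) for k,v in s.items()})
for n in("top","side"):
    d=r.snapshot(n);cv2.imwrite(f"pics/{n}0.png",d["frame"][...,::-1]);np.savez(f"{n}0.npz",**d)
    print(n,d["camera_matrix"].round(1).tolist(),d["world_to_cam"].round(3).tolist())
E
```

```text
{'time_s': np.float64(0.0), 'q': array([-1.245,  0.418, -0.01 ,  1.614,  0.005,  1.111, -0.053]), 'joint_velocities': array([ 0.002, -0.   ,  0.   ,  0.001, -0.   , -0.   , -0.   ]), 'effort': array([-2.0000e-03, -8.5125e+01,  6.3700e-01, -4.2599e+01, -4.9000e-02,
        1.9000e-02,  0.0000e+00]), 'position': array([224.012, 583.097, 223.818]), 'orientation': array([-3.14 ,  0.   ,  2.775]), 'force': array([-0.644,  0.286, -0.142]), 'ft_torque': array([ 0.034, -0.043,  0.035]), 'gripper_force': np.float64(0.0), 'grip_width': np.float64(0.999)}
top [[376.1, 0.0, 321.1], [0.0, 376.1, 201.1], [0.0, 0.0, 1.0]] [[0.006, -1.0, 0.022, -87.713], [-0.989, -0.01, -0.15, 616.317], [0.15, -0.02, -0.988, 836.888], [0.0, 0.0, 0.0, 1.0]]
side [[493.1, 0.0, 321.5], [0.0, 493.1, 191.7], [0.0, 0.0, 1.0]] [[0.962, -0.273, -0.009, -586.794], [-0.163, -0.548, -0.82, 81.225], [0.219, 0.79, -0.572, 1369.507], [0.0, 0.0, 0.0, 1.0]]
```

View pics/top0.png

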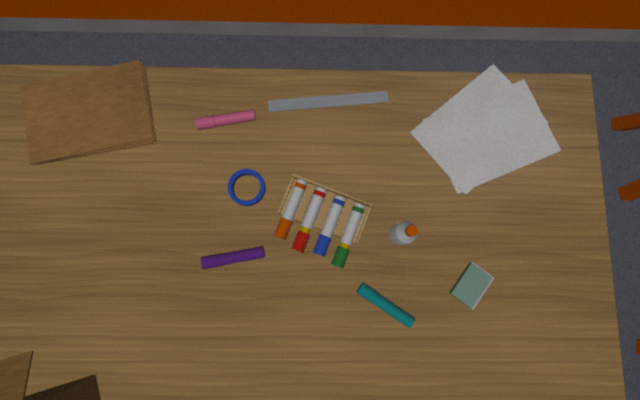

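View pics/side0.png

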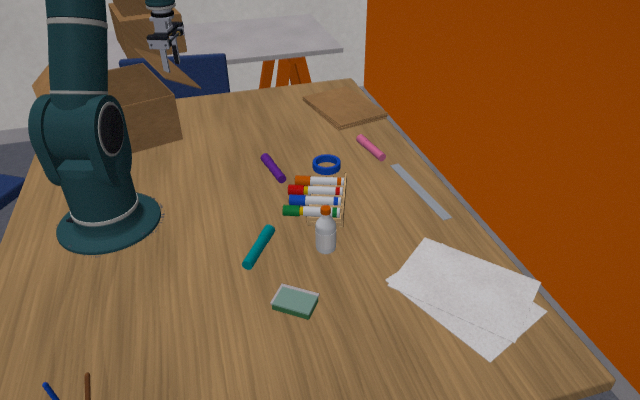

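Both views show four markers in the tray: orange (290,210), red (309,218), blue (329,225) and green (348,235) in the top picture. Yellow seems to show at red (306,230) and green (344,245). I'll confirm that in an enlarged crop and measure. The purple, pink and turquoise pens lie outside the tray.

```bash
cat > h.py <<'E'
import cv2,numpy as np
H={'red':[(0,4),(174,180)],'orange':[(6,15)],'yellow':[(21,33)],'green':[(50,75)],'blue':[(105,122)]}
def ray(d,uv,z,T=None):
    T=np.linalg.inv(d["world_to_cam"]) if T is None else T
    uv=np.atleast_2d(uv).astype(float);K=d["camera_matrix"]
    v=np.c_[uv,np.ones(len(uv))]@np.linalg.inv(K).T@T[:3,:3].T;o=T[:3,3]
    return o+v*((z-o[2])/v[:,2])[:,None]
def blobs(img,box,amin=4,smin=130):
    hsv=cv2.cvtColor(img,cv2.COLOR_RGB2HSV);x0,y0,x1,y1=box;out=[]
    for c,rs in H.items():
        m=np.zeros(hsv.shape[:2],np.uint8)
        for a,b in rs:m|=cv2.inRange(hsv,(a,smin,50),(b,255,255))
        k=np.zeros_like(m);k[y0:y1,x0:x1]=m[y0:y1,x0:x1]
        n,l,st,ce=cv2.connectedComponentsWithStats(k)
        for i in range(1,n):
            if st[i,4]>=amin: out.append((c,st[i,4],ce[i],np.argwhere(l==i)[:,::-1]))
    return out
E
python3 - <<'E'
from h import *
d=np.load("top0.npz");im=d["frame"]
cv2.imwrite("pics/crop.png",cv2.resize(im[165:280,260:385,::-1],None,fx=5,fy=5,interpolation=cv2.INTER_CUBIC))
for c,a,ce,p in blobs(im,(265,170,380,275)):
    P=ray(d,p,28)[:,:2];print(c,a,ce.round(1),P.mean(0).round(1),'xmin',P[:,0].min().round(1))
E
```

```text
red 37 [319.1 193.1] [639.3 -78.2] xmin 632.3
red 199 [300.1 241.3] [523.4 -34.2] xmin 500.7
orange 48 [300.3 185.4] [657.7 -32.7] xmin 649.0
orange 4 [313.8 191.5] [643.1 -65.4] xmin 639.4
orange 4 [324.5 195.5] [633.6 -91.3] xmin 629.9
orange 276 [282.6 228.4] [553.6   7.7] xmin 528.5
orange 77 [300.  242.6] [520.4 -34. ] xmin 496.0
yellow 42 [304.9 229.5] [551.2 -45.2] xmin 545.4
yellow 40 [343.9 245.4] [ 514.4 -137.9] xmin 508.4
green 24 [357.5 208.9] [ 601.8 -170.8] xmin 596.8
green 187 [339.8 256.6] [ 488.2 -128.1] xmin 466.4
blue 35 [338.4 201.5] [ 619.4 -124.8] xmin 613.3
blue 207 [321.6 244.7] [515.8 -85.1] xmin 494.0
```

View pics/crop.png

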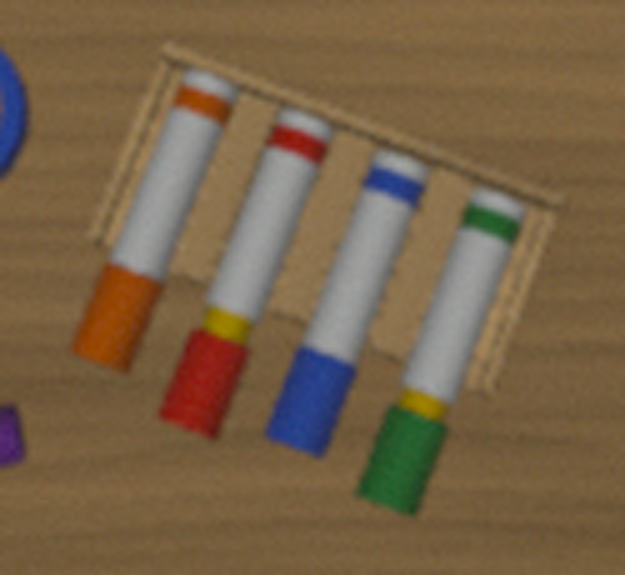

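The crop shows yellow necks at red (crop 228,325) and green (crop 422,403). Orange and blue have white meeting the cap directly, so they're closed. Red and green are the ones to push. Next I'll work out the axis, the end faces and the clearance to the glue and the turquoise pen.

Run:
```python
from h import *
d=np.load("top0.npz");im=d["frame"];s=np.load("side0.npz")
print("cam",np.linalg.inv(d["world_to_cam"])[:3,3].round())
print("glue top",ray(d,(411,231),125).round(),"body",ray(d,(402,233),65).round())
print("side glue base",ray(s,(326,250),0).round(), "turq ends",ray(d,[(361,288),(411,322)],12).round(),"purple",ray(d,[(263,252),(203,262)],12).round())
B={}
for c,a,ce,p in blobs(im,(265,170,380,275)):
    if a>=20: B.setdefault(c,[]).append((a,ray(d,p,33)[:,:2]))
for c in('red','green'):
    b=sorted(B[c],key=lambda t:-t[0]); cap=b[0][1]
    if c=='red': cap=np.r_[cap,[q for q in B['orange'] if q[0]==77][0][1]]
    v=b[1][1].mean(0)-cap.mean(0); yaw=np.arctan2(v[1],v[0]);u=v/np.hypot(*v)
    print(c,'yaw',np.degrees(yaw).round(1),'end',(cap.mean(0)-23*u).round(1),'extent',np.ptp(cap@u).round(1))
# side: ends
for c,a,ce,p in blobs(s["frame"],(275,170,350,222),8): print('side',c,a,ce.round(1),ray(s,p,33).mean(0).round(1))
```

```text
cam [484. -65. 921.]
glue top [[ 543. -273.  125.]] body [[ 542. -268.   65.]]
side glue base [[ 541. -285.    0.]] turq ends [[ 415. -179.   12.]
 [ 338. -296.   12.]] purple [[498.  54.  12.]
 [474. 196.  12.]]
red yaw -20.7 end [500.8 -26.2] extent 48.1
green yaw -20.6 end [ 466.6 -119.7] extent 41.9
side red 139 [295.2 189.2] [518.9 -42.   33. ]
side red 30 [337.4 190.3] [634.6 -82.5  33. ]
side orange 167 [301.7 179.8] [5.489e+02 4.000e-01 3.300e+01]
side orange 37 [338.5 181.4] [651.5 -39.1  33. ]
side orange 91 [325.3 209.5] [ 575.2 -161.2   33. ]
side yellow 32 [305.5 189.5] [547.2 -52.3  33. ]
side yellow 30 [300.6 210.7] [ 509.1 -147.2   33. ]
side green 157 [290.8 210.2] [ 483.9 -137.2   33. ]
side green 30 [334.2 211.7] [ 595.7 -177.5   33. ]
side blue 94 [325.8 171.6] [630.4  23.3  33. ]
side blue 162 [296.7 199.6] [510.9 -93.5  33. ]
side blue 32 [335.5 200.5] [ 614.4 -128.9   33. ]
```

>>> carry_out([
  [[0.019, -0.046, 0], [0, 0, -8.5]],
  [[0.019, -0.046, 0], [0, 0, -8.5]],
  [[0.019, -0.046, 0], [0, 0, -8.5]],
  [[0.019, -0.046, 0], [0, 0, -8.5]],
  [[0.019, -0.046, 0], [0, 0, -8.5]],
  [[0.019, -0.046, 0], [0, 0, -8.5]],
  [[0.019, -0.046, 0], [0, 0, -8.5]],
  [[0.019, -0.046, 0], [0, 0, -8.5]],
  [[0.019, -0.046, 0], [0, 0, -8.5]],
  [[0.019, -0.046, 0], [0, 0, -8.5]],
  [[0.019, -0.046, 0], [0, 0, -5]],
  [[0, 0, 0], [0, 0, 0]],
], fingers=0)

```text
time_s: 1.3
position: [434.5, 72.1, 224.6]
orientation: [3.141, 0.0, 1.193]
force: [-0.7, 0.7, 0.5]
grip_width: 0.023
gripper_force: 0.0
```

>>> carry_out([
  [[0.019, -0.044, 0], [0, 0, 0.8]],
  [[0.019, -0.044, 0], [0, 0, 0]],
  [[0, 0, -0.048], [0, 0, 0]],
  [[0, 0, -0.048], [0, 0, 0]],
  [[0, 0, -0.048], [0, 0, 0]],
  [[0, 0, -0.046], [0, 0, 0]],
  [[0, 0, 0], [0, 0, 0]],
  [[0, 0, 0], [0, 0, 0]],
])

```text
time_s: 2.1
position: [471.1, -10.9, 35.1]
orientation: [-3.14, 0.001, 1.218]
force: [0.8, -0.3, 0.5]
grip_width: 0.004
gripper_force: 0.0
```

Run:
```python
from plant import r
import cv2,numpy as np
print({k:np.round(v,2) for k,v in r.sense().items() if k in('position','force','q','orientation')})
f=r.snapshot("side")["frame"][140:260,230:400,::-1]
w=r.snapshot("wrist")["frame"][...,::-1]
f=cv2.resize(f,None,fx=3,fy=3,interpolation=3)
cv2.imwrite("pics/a1.png",np.hstack([f,cv2.copyMakeBorder(cv2.resize(w,(290,181)),0,179,0,0,0)]))
```

```text
{'q': array([-0.45,  0.49,  0.49,  2.14, -0.39,  0.61, -0.04]), 'position': array([471.06, -10.86,  35.1 ]), 'orientation': array([-3.14,  0.  ,  1.22]), 'force': array([ 0.8 , -0.29,  0.45])}
```

View pics/a1.png

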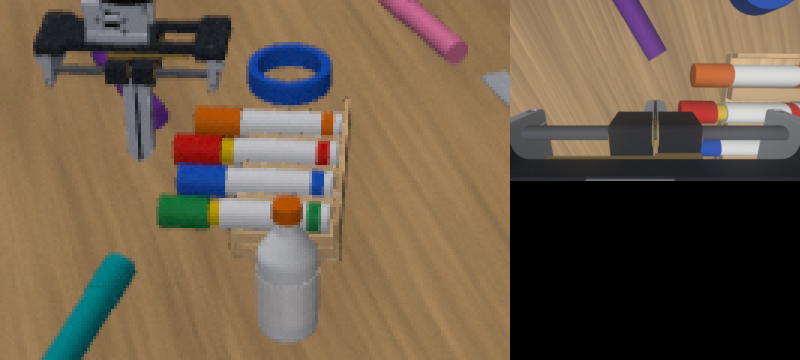

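The side crop shows the closed fingers in front of the red end face (174,150), with about 20 mm of gap. I'll correct 4 mm sideways and push along the slot.

>>> carry_out([
  [[-0.0013, -0.0036, 0], [0, 0, 0]],
  [[0.0075, -0.0028, 0], [0, 0, 0]],
  [[0.0075, -0.0028, 0], [0, 0, 0]],
  [[0.0028, -0.0011, 0], [0, 0, 0]],
  [[0.0028, -0.0011, 0], [0, 0, 0]],
  [[0.0028, -0.0011, 0], [0, 0, 0]],
  [[0, 0, 0], [0, 0, 0]],
  [[0, 0, 0], [0, 0, 0]],
])

```text
time_s: 3.0
position: [493.2, -23.1, 34.3]
orientation: [-3.141, 0.0, 1.218]
force: [0.5, 0.5, -0.0]
grip_width: 0.006
gripper_force: 0.0
```

>>> carry_out([
  [[0.0028, -0.0011, 0], [0, 0, 0]],
  [[0.0028, -0.0011, 0], [0, 0, 0]],
  [[0, 0, 0], [0, 0, 0]],
  [[0, 0, 0], [0, 0, 0]],
])

```text
time_s: 3.4
position: [498.8, -25.3, 34.3]
orientation: [-3.141, 0.0, 1.218]
force: [-1.4, 0.5, -0.4]
grip_width: 0.003
gripper_force: 0.7
```

>>> carry_out([
  [[0.0028, -0.0011, 0], [0, 0, 0]],
  [[0.0028, -0.0011, 0], [0, 0, 0]],
  [[0, 0, 0], [0, 0, 0]],
])

```text
time_s: 3.7
position: [503.9, -27.3, 34.2]
orientation: [-3.14, 0.0, 1.218]
force: [-6.9, 3.3, 3.3]
grip_width: 0.003
gripper_force: 4.0
```

>>> carry_out([
  [[0.0019, -0.0007, 0], [0, 0, 0]],
  [[0.0019, -0.0007, 0], [0, 0, 0]],
  [[0, 0, 0], [0, 0, 0]],
])

```text
time_s: 4.0
position: [504.0, -27.4, 33.2]
orientation: [-3.132, 0.001, 1.219]
force: [-26.2, 10.4, 11.7]
grip_width: 0.002
gripper_force: 14.4
```

Run:
```python
from plant import r
import cv2,numpy as np
f=r.snapshot("side")["frame"][140:260,230:400,::-1]
t=r.snapshot("top")["frame"][165:280,260:385,::-1]
cv2.imwrite("pics/a2.png",np.hstack([cv2.resize(f,(400,282),interpolation=3),cv2.resize(t,(306,282),interpolation=3)]))
```

```text
(no output)
```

View pics/a2.png

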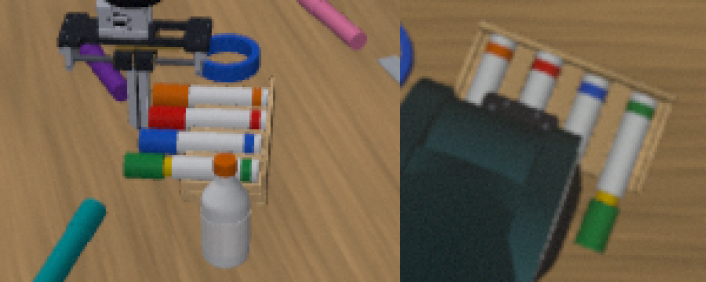

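In the side view red's yellow neck is gone (red meets white at 187,117), and the force rose to a hard stop at about 28 N, so the red cap is home. Now I'll back off and shift in front of green.

>>> carry_out([
  [[-0.0187, 0.0071, 0], [0, 0, 0]],
  [[-0.0187, 0.0071, 0], [0, 0, 0]],
  [[-0.012, -0.031, 0], [0, 0, 0]],
  [[-0.012, -0.031, 0], [0, 0, 0]],
  [[-0.012, -0.031, 0], [0, 0, 0]],
  [[0, 0, 0], [0, 0, 0]],
  [[0, 0, 0], [0, 0, 0]],
])

```text
time_s: 4.8
position: [435.4, -108.3, 34.7]
orientation: [3.141, -0.0, 1.216]
force: [0.3, 0.3, 0.6]
grip_width: 0.003
gripper_force: 0.0
```

Run:
```python
from plant import r
import numpy as np
s=r.sense();u=np.array([.9354,-.3535]);n=np.array([.3535,.9354])
d=np.array([466.6,-119.7])-s['position'][:2];print(s['position'].round(1),s['force'].round(1),s['orientation'],'u',d@u,'n',d@n,'corr',(n*(d@n)).round(1))
```

```text
[ 435.4 -108.3   34.7] [0.3 0.3 0.6] [ 3.14058118e+00 -8.78641563e-05  1.21634184e+00] u 33.21689916587583 n 0.3462860432981834 corr [0.1 0.3]
```

>>> carry_out([
  [[0.0075, -0.0028, 0], [0, 0, 0]],
  [[0.0075, -0.0028, 0], [0, 0, 0]],
  [[0.0028, -0.0011, 0], [0, 0, 0]],
  [[0.0028, -0.0011, 0], [0, 0, 0]],
  [[0.0028, -0.0011, 0], [0, 0, 0]],
  [[0.0028, -0.0011, 0], [0, 0, 0]],
  [[0.0028, -0.0011, 0], [0, 0, 0]],
  [[0, 0, 0], [0, 0, 0]],
])

```text
time_s: 5.6
position: [463.6, -118.7, 34.2]
orientation: [-3.141, 0.0, 1.218]
force: [0.8, 1.5, -1.4]
grip_width: 0.007
gripper_force: 0.0
```

>>> carry_out([
  [[0.0028, -0.0011, 0], [0, 0, 0]],
  [[0.0019, -0.0007, 0], [0, 0, 0]],
  [[0, 0, 0], [0, 0, 0]],
])

```text
time_s: 5.9
position: [468.3, -120.5, 34.3]
orientation: [-3.14, -0.0, 1.218]
force: [-5.3, 2.6, 2.7]
grip_width: 0.009
gripper_force: 2.4
```

>>> carry_out([
  [[0.0019, -0.0007, 0], [0, 0, 0]],
  [[0, 0, 0], [0, 0, 0]],
])

```text
time_s: 6.1
position: [468.4, -120.5, 33.8]
orientation: [-3.137, -0.0, 1.218]
force: [-12.9, 5.9, 5.3]
grip_width: 0.004
gripper_force: 7.4
```

>>> carry_out([
  [[0.0019, -0.0007, 0], [0, 0, 0]],
  [[0, 0, 0], [0, 0, 0]],
])

```text
time_s: 6.3
position: [468.5, -120.6, 33.3]
orientation: [-3.133, -0.0, 1.218]
force: [-23.3, 9.3, 10.9]
grip_width: 0.008
gripper_force: 12.5
```

>>> carry_out([
  [[-0.02, 0.0075, 0], [0, 0, 0]],
  [[-0.02, 0.0075, 0], [0, 0, 0]],
  [[-0.01, 0.004, 0.04], [0, 0, 0]],
  [[-0.02, 0, 0.05], [0, 0, 0]],
  [[-0.03, 0.04, 0.05], [0, 0, 0]],
  [[-0.02, 0.05, 0.04], [0, 0, 0]],
  [[-0.02, 0.05, 0], [0, 0, 0]],
  [[-0.02, 0.05, 0], [0, 0, 0]],
  [[0, 0.05, 0], [0, 0, 0]],
  [[0, 0.05, 0], [0, 0, 0]],
  [[0, 0.05, 0], [0, 0, 0]],
  [[0, 0, 0], [0, 0, 0]],
])

```text
time_s: 7.5
position: [331.4, 209.8, 185.1]
orientation: [3.141, -0.002, 1.224]
force: [0.5, -1.4, 0.6]
grip_width: -0.001
gripper_force: 0.0
```

Run:
```python
from plant import r
from h import *
f=r.snapshot("side")["frame"]
T=r.snapshot("top");t=T["frame"];t0=np.load("top0.npz")["frame"]
for c,a,ce,p in blobs(t,(265,170,380,275)):
    if a>15: print(c,a,ce.round(1))
cv2.imwrite("pics/a3.png",np.hstack([cv2.resize(f[140:260,230:400,::-1],(400,282),interpolation=3),cv2.resize(t[165:280,260:385,::-1],(306,282),interpolation=3)]))
```

```text
red 38 [319.2 192.1]
red 205 [302.7 235.2]
orange 49 [300.4 185.4]
orange 271 [282.7 228.4]
orange 68 [301.5 237.2]
green 24 [357.8 207. ]
green 183 [342.1 250.9]
blue 33 [338.2 201.4]
blue 209 [321.6 244.7]
```

View pics/a3.png

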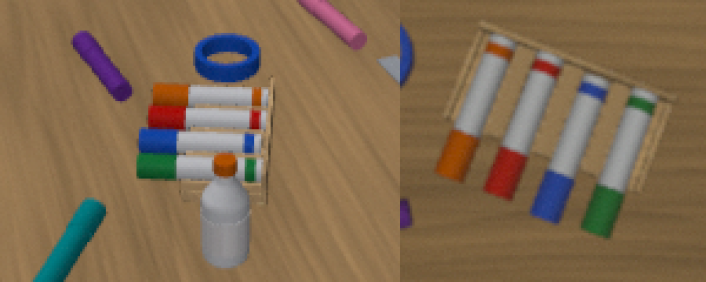

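All four caps now meet the white barrels with no yellow left. The markers lie in their slots and the bystanders haven't moved, so I'm handing in.

```bash
python3 -c "
from plant import r
print(r.finish_job())"
```

```text
the job is handed in; nothing more can be done
None
```

I pushed the red and green caps fully home and handed the job in at about 7.6 s; the last pictures show all four markers closed in their slots, with the tape and glue bottle where they were; the pin box was outside the final crops but nowhere near the arm's path.

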